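# Raise the feed override by four clicks

## Task

The cut is running too slowly: on the bench console, with closed fingertips against one side of its bar, push the feed override dial (the click-stop dial next to the mushroom-headed emergency stop) round clockwise by exactly four clicks from where it stands, then take the hand away. Count the clicks as you feel them: do not run past the fourth, and do not pinch the bar. Leave the other dial, the emergency stop and the things lying about as they are.

Things in the scene. Friction and masses are not known exactly. Their poses are not given: they have to be found in the camera images.
- feed_dial (a joint): angle of the feed dial, rad, growing CLOCKWISE seen from above. It rests only in stops 24 degrees (0.419 rad) apart: 0, 0.419 ... 5.027 (13 stops, hard ends); it starts in one of the first four. Leaving a stop takes about 0.08 N m (4 N at 20 mm from the axis); this falls to nothing half-way, then the dial jumps into the next stop by itself, up to half a click ahead of the finger.
- feed_dial_top (a point): point on the feed dial's axis at the top of its grip bar, 31 mm above the console's face. Its z axis is the dial's axis (up, square to the face); its x axis runs along the bar to the nose, the end with the white index line; both turn with the dial. The bar stands across the middle of the dial, 56 mm long (28 mm each way), 14 mm wide, 22 mm high above the skirt.
- feed_dial_nose (a point): nose end of the feed dial's bar at its top edge, 28 mm from the axis. Axes as those of feed_dial_top. Under the bar lies the dial's round black skirt, 60 mm across, flush with a fixed steel bezel ring 72 mm across; their flat top lies 22 mm below the bar's top. 13 scale marks lie round the bezel.
- feed_dial_left: ribbed cheek on the left of the feed dial's bar (looking from above, tail to nose), 48 mm long, 18 mm high, its face 7 mm from the bar's middle, its top 3 mm below the bar's. Pushing it near the nose turns the dial clockwise. Origin on the dial's axis 29 mm below feed_dial_top; axes as there.
- feed_dial_right: the same cheek on the right side of the bar; pushing it near the tail also turns the dial clockwise. Touching both cheeks at once counts as pinching.
- feed_dial_nosecap: end cap of the bar at its nose, 8 mm wide, 18 mm high, 28 mm from the axis; origin and axes as those of feed_dial_left.
- feed_dial_tailcap: end cap at the other end of the bar. Touching both end caps at once also counts as pinching.
- spindle_dial_nose (a point): nose end of the bar of the second dial (spindle override), a twin of the feed dial, 110 mm to the robot's right of it; not to be turned.
- estop (a joint): how far the red mushroom head of the emergency stop is pressed, m (0 out, 0.006 fully in; 9 N starts it). Head 40 mm across, its axis 105 mm to the robot's left of the feed dial's, its top 40 mm above the console's face. Not to be pressed.
- console: grey console box, 200 mm deep (x), 360 mm wide (y); its face slopes 10 degrees, 56 mm high at the near edge, 91 mm at the far edge. Origin on the bench under its middle; x away from the robot, y to the left, z up. Fixed. Besides dials and emergency stop the face carries only things up to 11 mm high (two push-buttons at the right edge, flat keys along the far edge).
- chuck_mid (a point): middle of a steel collet chuck standing upright on the bench between robot and console, 63 mm across, 146 mm tall; leave alone.
- screwdriver_grip (a point): middle of the handle of a screwdriver lying to the robot's right of the console, 240 mm long; leave alone.
- mallet_mid (a point): point on the handle near the head of a red rubber mallet lying to the robot's left of the console, 45 mm thick, 270 mm long; leave alone.

How it is judged:
At the end, for the whole second after the job is handed in: The feed dial rests in the fourth click stop clockwise of the one it started in (within 0.3 of a click, about 7 degrees); the spindle dial, emergency stop and loose things are where they were (dial nose within 3 mm, button within 1 mm, loose things within 15 mm) (distance of feed_dial_nose from where it was at the start of the episode between 0.0392 and 0.0439 m and value of joint feed_dial between 1.508 and 3.1 rad and velocity of joint feed_dial between -0.05 and 0.05 rad/s and distance of spindle_dial_nose from where it was at the start of the episode below 0.003 m and value of joint estop below 0.001 m and distance of each of chuck_mid, screwdriver_grip, mallet_mid from where it was at the start of the episode below 0.015 m); the robot touches nothing.
It fails at once if the feed dial is turned past the fourth click (more than 4.6 clicks from its start) (distance of feed_dial_nose from where it was at the start of the episode above 0.046 m).
It fails at once if the dial's bar is pinched (touched on both cheeks at once, or on both ends at once) ((contact force between the fingers and feed_dial_nosecap above 0.5 N and contact force between the fingers and feed_dial_tailcap above 0.5 N) or (contact force between the fingers and feed_dial_left above 0.5 N and contact force between the fingers and feed_dial_right above 0.5 N)).
It fails at once if the spindle dial is turned (nose moved more than 5 mm) (distance of spindle_dial_nose from where it was at the start of the episode above 0.005 m).
It fails at once if the emergency stop is pressed (more than 3 mm) (value of joint estop above 0.003 m).
It fails at once if a loose thing on the bench is moved more than 15 mm or lifted (distance of any of chuck_mid, screwdriver_grip, mallet_mid from where it was at the start of the episode above 0.015 m).
It also fails if it takes over 42 s, if anything falls off the work surface, if the arm or the gripper's body presses on something with over 40 N, if the wrist force passes 120 N, or if a joint passes its speed limit or range.

## Robot

A 7-joint arm with a two-finger parallel gripper is mounted at the origin on the work surface. World frame = base frame: x ahead of the robot, y to its left, z up, the work surface at z = 0. Lengths are in m, angles in rad, forces in N, time in s.
With the tool pointing down it reaches from about 0.425 to 0.95 m from the base axis. Payload 16.7 kg.
Tool frame: the origin (TCP) lies midway between the tips of the shut fingers; the grasp point (between the pads) lies 19 mm behind it; z points along the fingers, y is the direction in which the jaws open and shut (so a half turn about z gives the same grasp; the last joint's range is limited). The gripper opens to 94 mm and grips with 3 to 60 N. Pads are 16 mm wide; open, the fingers measure 119 mm over their backs; the gripper's body (75 mm by 177 mm) begins 78 mm behind the grasp point.
Start: joints at [-1.427, 0.426, 0.074, 1.606, -0.034, 1.111, -0.067], TCP at [0.195, 0.646, 0.205] pointing down, gripper open.
Joint ranges: [-2.85, 2.85], [-0.5, 2.14], [-1.23, 1.37], [0.21, 2.46], [-1.02, 4.16], [0.16, 2.05], [-2.73, 2.73]. Speed limits (rad/s): [1.89, 1.89, 2.39, 2.39, 3.01, 3.01, 3.01].

## Interface

Orientations are given as [roll, pitch, yaw] about the fixed x, y, z axes, in that order (R = Rz(yaw) Ry(pitch) Rx(roll)).
In Python, from bench import ctrl, vision, ticket gives the robot as it stands.
- The arm moves only by the shell command python3 -m pendant 'ROWS' [OPENING] [FORCE]. ROWS is JSON, a list of rows, each a list of 4 numbers: the shift along the tool's x, y, z in m, then the turn about the tool's z in rad. A call has 1 to 10 rows; each row is the pose to reach, as a shift and turn from the pose commanded when the call began, along the tool's axes at that moment; what a row does not reach only later rows make up. A row lasts 1/8 s, in which the tool goes at most 62.5 mm and 10.7 degrees, less where a joint would pass 70% of its speed; a pose out of reach is approached as far as the arm can. A call with a gripper value outside its range is refused whole. OPENING is the gripper's target within -1 to 1 (fully open at 1, half-way at 0, shut at -1), set as the call begins (- or left out, the last holds). The fingers move at their own pace and stop on an object; FORCE is the grip in N (left out, the last holds). Time passes only in rows, so rows that repeat a pose let the fingers close. It gives the time, the measured TCP pose, the force and the opening at its end, in the units of the state.
- ctrl.get_obs(): the state, without advancing time (a new reading comes with each control period).
- vision.read_camera(name): name is "scene" or "top" or "wrist"; returns the picture (384x512x3 uint8, red, green, blue); there is no depth.
- vision.camera_params(name): a dict with "camera_matrix" (3x3 intrinsics, pixels), "world_from_camera" (4x4, takes a point from camera to world coordinates). Camera axes: x right, y up, looking along -z (the intrinsics and any distortion apply to the point x, -y, -z); pixel columns grow to the right and rows downward; lengths in m; the calibration is good to about 2 mm. A picture is of the moment at which its call begins: read the wrist's pose just before it. camera_params takes no time and is no camera call; for the wrist camera it gives the pose at the moment of the call.
- ticket.hand_in(): hands the job in, once; it reports no verdict.
The state is a dict: "clock": time; "joint_positions": joint angles; "qvel": joint speeds; "tau": joint torques, N m; "tcp_pos": TCP position; "eef_rot": TCP orientation; "force": force on the tool from outside, world axes, zero at the start; "torque": the same for the moment, N m; "finger_gap": finger opening in m.
Only numpy, scipy, OpenCV 4.12 (cv2) and the standard library are available. Lean on these libraries where they do the work, as an engineer would, in place of code of your own. Each camera call takes 0.05 s, during which the arm holds its last target.

## Working session

There is one attempt and no reset: what is moved stays moved. The work goes in short steps, Python scripts to look and compute and a shell command to move; the robot and the scene stay as the last step left them, time stands still between calls to the robot, and variables do not carry over. Pictures are saved under pics/ and viewed, and the job is handed in when it is done.

```bash
ls; mkdir -p pics; python3 - <<'E'
from bench import ctrl, vision
import cv2
o=ctrl.get_obs()
for k,v in o.items(): print(k,v)
for n in ["scene","top","wrist"]:
    p=vision.camera_params(n); print(n,p)
    cv2.imwrite(f"pics/{n}0.png",vision.read_camera(n)[:,:,::-1])
E
```

```text
pics
clock 0.0
joint_positions [-1.42748307  0.42673701  0.0738555   1.60659934 -0.0340711   1.11081357
 -0.06707762]
qvel [-2.23891664e-04 -9.82873777e-04  1.47952788e-03 -1.68577303e-03
 -1.06833527e-05 -8.36595321e-04  1.87189071e-04]
tau [-1.30787244e-03 -9.35837173e+01  3.66573527e+00 -4.54178059e+01
 -4.89672844e-02  2.03266565e-02  1.27955577e-04]
tcp_pos [0.19475129 0.64583401 0.20477582]
eef_rot [-3.14030040e+00  1.23919508e-04  2.84877909e+00]
force [-0.03234435 -0.09341084 -0.27005271]
torque [0.03688994 0.00686753 0.01823767]
finger_gap 0.0940358123419149
scene {'camera_matrix': array([[367.61001284,   0.        , 252.54483841],
       [  0.        , 367.61001284, 190.64488055],
       [  0.        ,   0.        ,   1.        ]]), 'world_from_camera': array([[-0.53646613, -0.64618783,  0.54281248,  1.03300117],
       [ 0.84384598, -0.41935818,  0.33475765,  0.30245352],
       [ 0.01131653,  0.63763627,  0.77025446,  0.78429032],
       [ 0.        ,  0.        ,  0.        ,  1.        ]])}
top {'camera_matrix': array([[477.75221341,   0.        , 250.30451812],
       
[... 205 characters left out ...]
206579, -0.01409728,  0.00304048],
       [-0.01686284,  0.13063715,  0.99128683,  1.27947512],
       [ 0.        ,  0.        ,  0.        ,  1.        ]])}
wrist {'camera_matrix': array([[338.63421145,   0.        , 254.59082803],
       [  0.        , 338.63421145, 191.83270278],
       [  0.        ,   0.        ,   1.        ]]), 'world_from_camera': array([[ 2.88149886e-01, -9.18816585e-01, -2.69714155e-01,
         1.16397574e-01],
       [ 9.57584799e-01,  2.76190324e-01,  8.21599473e-02,
         6.69350407e-01],
       [-9.97482426e-04, -2.81948554e-01,  9.59429006e-01,
         3.84598432e-01],
       [ 0.00000000e+00,  0.00000000e+00,  0.00000000e+00,
         1.00000000e+00]])}
```

View pics/top0.png

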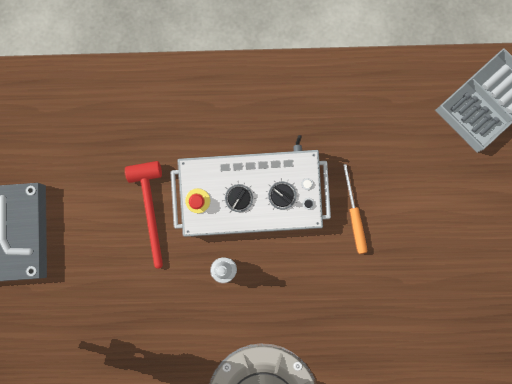

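View pics/scene0.png

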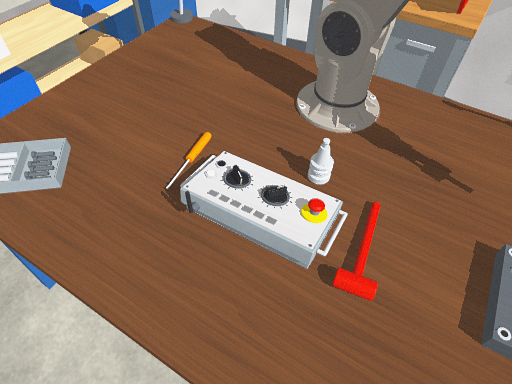

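```bash
python3 - <<'E'
import cv2
a=cv2.imread("pics/top0.png")[145:245,170:330]; cv2.imwrite("pics/top0c.png",cv2.resize(a,None,fx=5,fy=5,interpolation=cv2.INTER_CUBIC))
a=cv2.imread("pics/scene0.png")[145:270,175:350]; cv2.imwrite("pics/scene0c.png",cv2.resize(a,None,fx=4.5,fy=4.5,interpolation=cv2.INTER_CUBIC))
E
```

```text
(no output)
```

View pics/top0c.png

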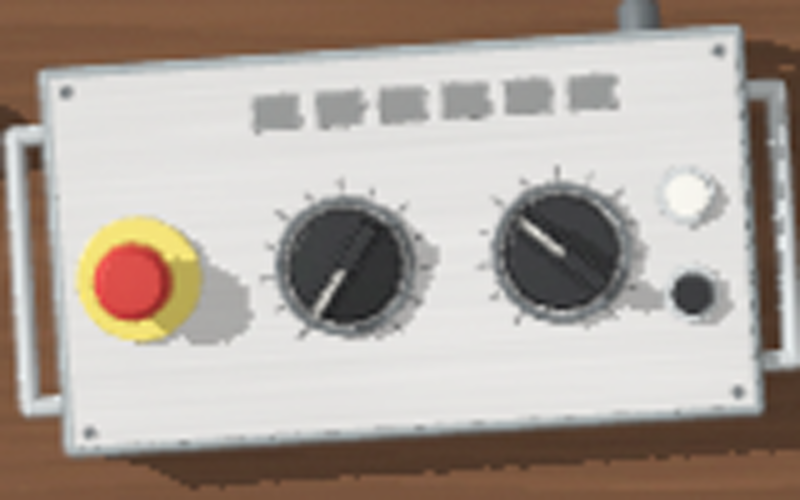

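View pics/scene0c.png

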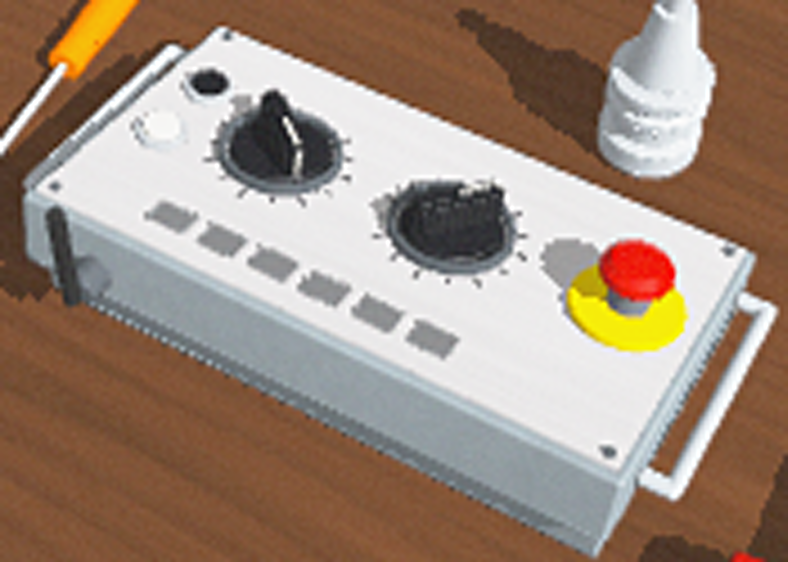

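View pics/wrist0.png

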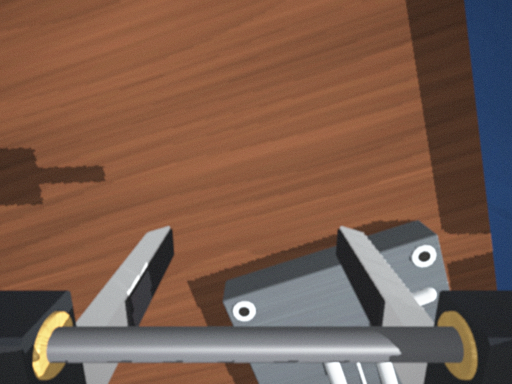

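```bash
cat > h.py <<'E'
import numpy as np
from bench import ctrl, vision
def proj(P,p):
    T=np.linalg.inv(p["world_from_camera"]); c=T[:3,:3]@P+T[:3,3]
    K=p["camera_matrix"]; return np.array([K[0,0]*c[0]/-c[2]+K[0,2], K[1,1]*(-c[1])/-c[2]+K[1,2]])
def ray(u,p):
    K=p["camera_matrix"]; d=np.array([(u[0]-K[0,2])/K[0,0],-(u[1]-K[1,2])/K[1,1],-1]);W=p["world_from_camera"]
    return W[:3,3],W[:3,:3]@d
E
python3 - <<'E'
from h import *
from scipy.optimize import least_squares
ct,cs=vision.camera_params("top"),vision.camera_params("scene")
T=lambda u,v:np.array([170+u/5,145+v/5])-.4
S=lambda u,v:np.array([175+u/4.5,145+v/4.5])-.4
def con(q,l):
    a=np.radians(10); x,y,z=l   # z above face, x along slope from middle
    L=np.array([x*np.cos(a)-z*np.sin(a), y, .0735+x*np.sin(a)+z*np.cos(a)])
    c,s=np.cos(q[2]),np.sin(q[2]); return np.array([q[0]+c*L[0]-s*L[1], q[1]+s*L[0]+c*L[1], L[2]])
h=.1/np.cos(np.radians(10))
def res(q):
    r=[]
    for cam,pts in ((ct,[((h,.18,0),T(42,72)),((h,-.18,0),T(740,28)),((-h,.18,0),T(68,450)),((-h,-.18,0),T(762,408)),
        ((q[3],q[4],.009),T(345,266)),((q[3],q[4]-.11,.009),T(561,252))]),
      (cs,[((h,.18,0),S(610,480)),((h,-.18,0),S(30,190)),((-h,.18,0),S(752,255)),((-h,-.18,0),S(222,28)),
        ((q[3],q[4],.009),S(453,228)),((q[3],q[4]-.11,.009),S(280,150))])):
        for l,u in pts: r+=list(proj(con(q,l),cam)-u)
    return np.array(r)
s=least_squares(res,[.5,0,0,0,0]); print(s.x); print(res(s.x).reshape(-1,2).round(1))
q=s.x
top=con(q,(q[3],q[4],.031));print("top",top, "bezel",con(q,(q[3],q[4],.009)))
# nose from top image: skirt-plane and bartop
for a in range(0,80,6):
    b=np.radians(a); l=(q[3]-.028*np.cos(b),q[4]+.028*np.sin(b),.031)
    u=proj(con(q,l),ct); w=proj(con(q,l),cs); print(a,((u+.4-[170,145])*5).round(),((w+.4-[175,145])*4.5).round())
print(proj(con(q,(q[3],q[4],.031)),ct))
np.save("q.npy",q)
E
```

```text
[ 0.52926807  0.01937782  0.03547287 -0.00876857  0.0314287 ]
[[-0.4 -1.8]
 [ 1.6 -1.2]
 [-0.5  2. ]
 [ 1.3  2.4]
 [-0.2 -0.5]
 [ 0.  -0.2]
 [ 2.   2.3]
 [-2.9  0.8]
 [ 1.5 -0.5]
 [-0.1 -1.5]
 [-0.1 -0.5]
 [ 0.4 -0.4]]
top [0.51414381 0.05028957 0.10250639] bezel [0.51796167 0.05042506 0.08084062]
0 [346. 322.] [481. 168.]
6 [340. 322.] [486. 171.]
12 [334. 321.] [490. 173.]
18 [328. 320.] [494. 176.]
24 [323. 318.] [498. 179.]
30 [317. 316.] [501. 182.]
36 [312. 313.] [504. 185.]
42 [307. 310.] [506. 189.]
48 [303. 306.] [508. 192.]
54 [299. 301.] [509. 196.]
60 [295. 297.] [510. 199.]
66 [292. 292.] [510. 203.]
72 [290. 286.] [509. 206.]
78 [288. 281.] [508. 210.]
[238.10126337 197.77008399]
```

```bash
python3 -m pendant '[[-0.03,-0.04,0,0.1],[-0.07,-0.085,0,0.28],[-0.11,-0.13,0,0.46],[-0.15,-0.175,0,0.64],[-0.19,-0.22,0,0.82],[-0.23,-0.27,0,1.0],[-0.27,-0.32,0,1.18],[-0.31,-0.365,0,1.36],[-0.35,-0.41,0,1.54],[-0.385,-0.45,0,1.7]]' -1 30; python3 - <<'E'
from h import *
o=ctrl.get_obs(); print(o["joint_positions"],o["eef_rot"],o["tcp_pos"])
y=o["eef_rot"][2]; d=np.array([.465,.012])-o["tcp_pos"][:2]
print(d@[np.cos(y),np.sin(y)], d@[np.sin(y),-np.cos(y)], y-.977)
E
```

```text
clock: 1.4
tcp_pos: [0.434, 0.1022, 0.2057]
eef_rot: [3.142, -0.001, 1.143]
force: [1.1, 1.4, -0.4]
finger_gap: 0.0009
[-0.9746193   0.02543565  0.62089535  2.12362561 -0.01821332  0.9968221
 -0.77219866] [ 3.14156703e+00 -7.27268944e-04  1.14259256e+00] [0.43401358 0.10215153 0.20568456]
-0.06914531030821913 0.06562303915498584 0.1655925573470728
```

```bash
python3 -m pendant '[[-0.03,0.03,0,0.08],[-0.06,0.057,0,0.16],[-0.069,0.066,0,0.166],[-0.069,0.066,0,0.166]]'; python3 - <<'E'
from h import *
import cv2
o=ctrl.get_obs(); print(o["joint_positions"],o["eef_rot"],o["tcp_pos"],o["force"])
cv2.imwrite("pics/w1.png",vision.read_camera("wrist")[:,:,::-1]); np.set_printoptions(suppress=True)
print(repr(vision.camera_params("wrist")["world_from_camera"]))
E
```

```text
clock: 1.9
tcp_pos: [0.4654, 0.0141, 0.2054]
eef_rot: [-3.141, 0.0, 0.983]
force: [0.2, 0.2, 0.1]
finger_gap: 0.0006
[-0.85077916  0.07473328  0.72951329  2.08977282 -0.05906432  0.99719274
 -0.67877871] [-3.14145641e+00  3.57250495e-04  9.82577108e-01] [0.46542911 0.01410928 0.20536677] [0.15766819 0.224159   0.08433774]
array([[ 0.83291786,  0.53083856,  0.15639138,  0.51145637],
       [-0.5533965 ,  0.799164  ,  0.23471091,  0.08303096],
       [-0.00038876, -0.28204135,  0.95940217,  0.38505842],
       [ 0.        ,  0.        ,  0.        ,  1.        ]])
```

View pics/w1.png

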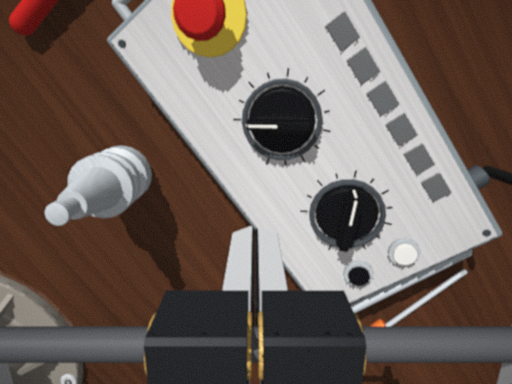

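```bash
python3 - <<'E'
import cv2
a=cv2.imread("pics/w1.png")[60:180,215:350]; cv2.imwrite("pics/w1c.png",cv2.resize(a,None,fx=5,fy=5,interpolation=cv2.INTER_CUBIC))
E
```

```text
(no output)
```

View pics/w1c.png

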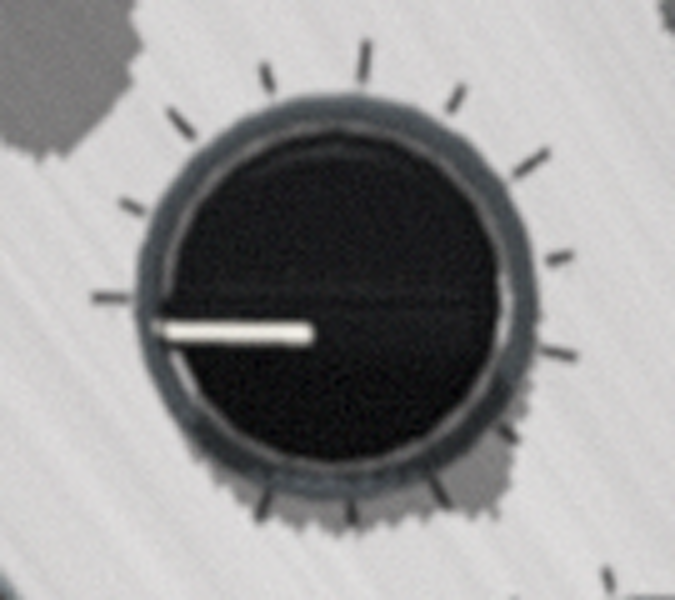

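```bash
python3 - <<'E'
from h import *
p=vision.camera_params("wrist")
def at(u,v,z,k=5,o=(215,60)):
    c,d=ray((o[0]+u/k-.4,o[1]+v/k-.4),p); return c+d*(z-c[2])/d[2]
print("bezel",at(338,292,.081), "nose",at(157,330,.1025-.023*np.tan(np.radians(10))),"line in",at(314,334,.1025))
print("w",at(138,292,.081),at(538,292,.081))
q=np.load("q.npy")
for z in(.0,.146): print("chuck",z,[at(u,v,z,1,(0,0)).round(3) for u,v in ((56,215),(125,170))])
E
```

```text
bezel [0.51957402 0.05158431 0.081     ] nose [0.49063706 0.06484771 0.09844448] line in [0.51209242 0.05026768 0.1025    ]
w [0.49027132 0.07105205 0.081     ] [0.54887408 0.03211831 0.081     ]
chuck 0.0 [array([0.232, 0.098, 0.   ]), array([0.338, 0.095, 0.   ])]
chuck 0.146 [array([0.338, 0.092, 0.146]), array([0.404, 0.09 , 0.146])]
```

```bash
cat >> h.py <<'E'
C=np.array([.5155,.051])
def goal(th,gap=0.,dz=0.,r=.018,K=(.008,.0125)):
    """th deg of finger travel, gap mm off cheek"""
    f=np.radians(146-th); n=np.array([np.cos(f),np.sin(f)]); l=np.array([-n[1],n[0]])
    yaw=np.radians(71-th*0.85)
    c=C+r*n+(.007+gap/1000)*l
    X=np.array([np.cos(yaw),np.sin(yaw)]);Y=np.array([np.sin(yaw),-np.cos(yaw)])
    t=c-K[0]*X-K[1]*Y
    z=.0765+.0095+(t[0]-C[0]+.026)*np.tan(np.radians(10))+dz
    return np.r_[t,z],yaw
def rel(g,o=None):
    o=o or ctrl.get_obs(); y=o["eef_rot"][2]; d=g[0]-o["tcp_pos"]
    return np.array([d[:2]@[np.cos(y),np.sin(y)], d[:2]@[np.sin(y),-np.cos(y)], -d[2], y-g[1]]).round(4)
def corner(o,K=(.008,.0125)):
    y=o["eef_rot"][2]
    c=o["tcp_pos"][:2]+K[0]*np.array([np.cos(y),np.sin(y)])+K[1]*np.array([np.sin(y),-np.cos(y)])-C
    # solve th so that corner on cheek line offset 7mm
    rr=np.hypot(*c); al=np.degrees(np.arctan2(c[1],c[0])); off=np.degrees(np.arcsin(.007/rr))
    return 146-(al-off), rr
def show():
    o=ctrl.get_obs(); print("t",round(o["clock"],2),"tcp",o["tcp_pos"].round(4),"yaw",np.degrees(o["eef_rot"][2]).round(1),"F",o["force"].round(2),"Tz",o["torque"].round(2),"th,r",np.round(corner(o),4),"j7",o["joint_positions"][6].round(2))
E
python3 - <<'E'
from h import *
show()
for th in (0,45,90): print(goal(th))
print(rel(goal(0,8,.06)),rel(goal(0,8)))
E
```

```text
t 1.95 tcp [0.4653 0.0149 0.2053] yaw 56.4 F [-0.85  1.13  0.25] Tz [-0.06  0.16 -0.05] th,r [2.881961e+02 5.070000e-02] j7 -0.68
(array([0.48223945, 0.05176766, 0.08471977]), np.float64(1.239183768915974))
(array([0.49170355, 0.07351882, 0.08638855]), np.float64(0.5715953300281429))
(array([0.51299711, 0.08304625, 0.09014317]), np.float64(-0.09599310885968812))
[ 0.0321 -0.0063  0.0614 -0.2554] [ 0.0321 -0.0063  0.1214 -0.2554]
```

```bash
python3 -m pendant '[[0.016,-0.003,0.03,-0.13],[0.032,-0.006,0.06,-0.255],[0.032,-0.006,0.06,-0.255],[0.032,-0.006,0.06,-0.255],[0.032,-0.006,0.06,-0.255]]'; python3 - <<'E'
from h import *
import cv2
show();print(rel(goal(0,8)))
cv2.imwrite("pics/w2.png",vision.read_camera("wrist")[:,:,::-1])
E
```

```text
clock: 2.58
tcp_pos: [0.4786, 0.0441, 0.1466]
eef_rot: [3.141, -0.001, 1.236]
force: [0.3, -0.6, -0.5]
finger_gap: 0.0006
t 2.58 tcp [0.4786 0.0441 0.1466] yaw 70.8 F [ 0.28 -0.58 -0.48] Tz [-0.04  0.07  0.01] th,r [3.353131e+02 2.280000e-02] j7 -0.38
[ 0.0007 -0.0011  0.0626 -0.0032]
```

View pics/w2.png

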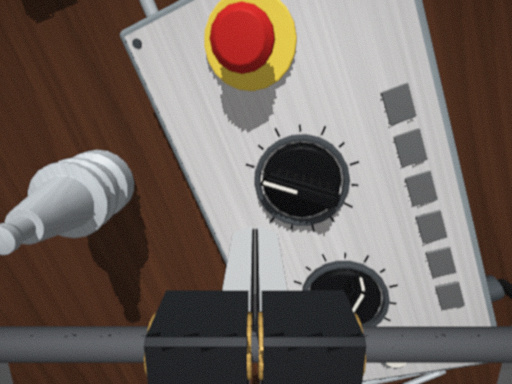

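```bash
python3 - <<'E'
from h import *
o=ctrl.get_obs();p=vision.camera_params("wrist");y=o["eef_rot"][2]
X=np.array([np.cos(y),np.sin(y),0]);Y=np.array([np.sin(y),-np.cos(y),0])
for a in(-.008,0,.008):
  for b in (-.0125,0,.0125): print(a,b,proj(o["tcp_pos"]+a*X+b*Y,p).round(1))
E
python3 -m pendant '[[0,-0.001,0.025,0],[0.001,-0.001,0.05,0],[0.001,-0.001,0.063,0],[0.001,-0.001,0.063,0],[0.001,-0.001,0.063,0]]'; python3 - <<'E'
from h import *
import cv2
show();print(rel(goal(0,8)),rel(goal(0,3)))
cv2.imwrite("pics/w3.png",vision.read_camera("wrist")[:,:,::-1])
a=vision.read_camera("scene")[130:290,165:365]
cv2.imwrite("pics/s3.png",cv2.resize(a[:,:,::-1],None,fx=4,fy=3.75))
E
```

```text
-0.008 -0.0125 [232.1 253.1]
-0.008 0 [253.5 253.1]
-0.008 0.0125 [274.8 253.1]
0 -0.0125 [231.8 240.5]
0 0 [253.4 240.5]
0 0.0125 [275.1 240.5]
0.008 -0.0125 [231.5 227.6]
0.008 0 [253.4 227.6]
0.008 0.0125 [275.3 227.6]
clock: 3.25
tcp_pos: [0.4781, 0.0454, 0.0833]
eef_rot: [3.141, -0.001, 1.237]
force: [0.2, 0.2, 0.4]
finger_gap: 0.0007
t 3.25 tcp [0.4781 0.0454 0.0833] yaw 70.9 F [0.16 0.16 0.38] Tz [-0.04  0.12  0.04] th,r [3.38496e+02 2.30000e-02] j7 -0.28
[-0.0004 -0.0002 -0.0006 -0.0018] [ 0.0044  0.0011 -0.0011 -0.0018]
```

View pics/w3.png

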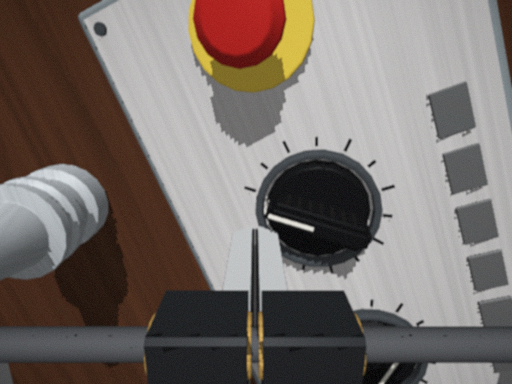

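View pics/s3.png

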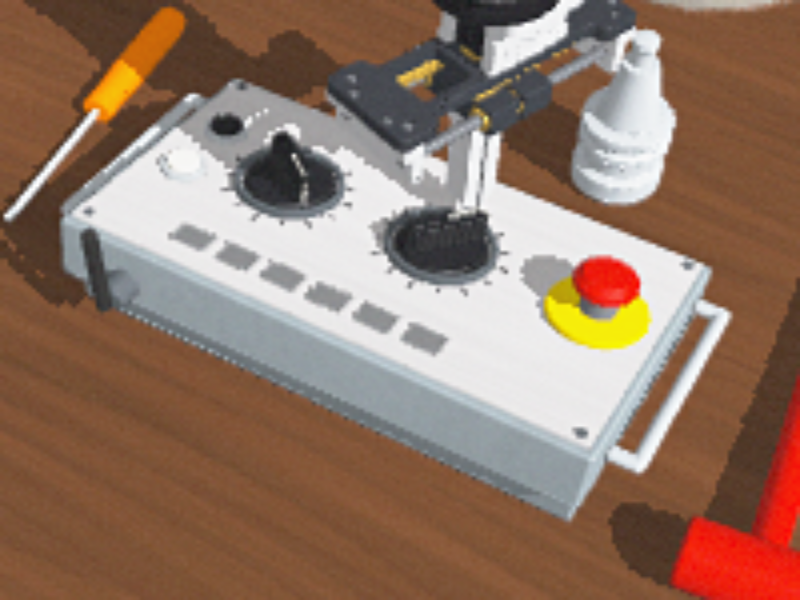

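```bash
python3 -m pendant '[[0.002,0.0005,0,0],[0.004,0.001,0,0],[0.004,0.001,0,0]]'; python3 -c "
from h import *
show();print(rel(goal(0,2)),rel(goal(0,0)))"
```

```text
clock: 3.72
tcp_pos: [0.48, 0.0491, 0.0825]
eef_rot: [3.142, 0.0, 1.238]
force: [0.4, -0.3, 0.7]
finger_gap: 0.0006
t 3.73 tcp [0.48   0.0491 0.0825] yaw 70.9 F [ 0.44 -0.29  0.66] Tz [-0.09  0.1   0.01] th,r [-10.5085   0.0212] j7 -0.28
[ 0.0014  0.0008 -0.002  -0.0012] [ 0.0033  0.0013 -0.0022 -0.0012]
```

```bash
python3 -m pendant '[[0.001,0.0003,0,0],[0.001,0.0003,0,0]]'; python3 -c "
from h import *
show();print(rel(goal(0,2)),rel(goal(0,0)))"
```

```text
clock: 3.98
tcp_pos: [0.4802, 0.0495, 0.0824]
eef_rot: [-3.141, 0.0, 1.237]
force: [-1.7, -2.5, 1.6]
finger_gap: 0.0005
t 3.98 tcp [0.4802 0.0495 0.0824] yaw 70.9 F [-1.7  -2.46  1.58] Tz [-0.65  0.55 -0.03] th,r [-8.954   0.0209] j7 -0.28
[ 0.0008  0.0007 -0.0021 -0.0017] [ 0.0028  0.0012 -0.0023 -0.0017]
```

```bash
python3 -c "
from h import *
for t in (0,4,8,12,16,20,24): print(t,rel(goal(t,2.5)))"
```

```text
0 [ 0.0003  0.0005 -0.0021 -0.0017]
4 [ 0.0025 -0.0002 -0.0021  0.0576]
8 [ 0.0047 -0.0008 -0.0021  0.117 ]
12 [ 0.0069 -0.0012 -0.0022  0.1763]
16 [ 0.0092 -0.0015 -0.0022  0.2357]
20 [ 0.0114 -0.0016 -0.0023  0.295 ]
24 [ 0.0137 -0.0016 -0.0025  0.3544]
```

```bash
python3 -m pendant '[[0.002,0,-0.002,0.06],[0.002,0,-0.002,0.06]]'; python3 -c "
from h import *
show()"
```

```text
clock: 4.22
tcp_pos: [0.4808, 0.0516, 0.0843]
eef_rot: [-3.141, 0.001, 1.178]
force: [-2.7, -1.4, -0.9]
finger_gap: 0.0003
t 4.22 tcp [0.4808 0.0516 0.0843] yaw 67.5 F [-2.66 -1.39 -0.86] Tz [-0.49  0.72 -0.03] th,r [-4.7777  0.0204] j7 -0.34
```

```bash
python3 -m pendant '[[0.002,-0.0005,0,0.06],[0.002,-0.0005,0,0.06]]'; python3 -c "
from h import *
show()
for t in (8,12,16,20,24): print(t,rel(goal(t,2.5)))"
```

```text
clock: 4.47
tcp_pos: [0.4816, 0.054, 0.0844]
eef_rot: [3.141, -0.0, 1.119]
force: [-0.5, -0.2, 0.3]
finger_gap: 0.0004
t 4.47 tcp [0.4816 0.054  0.0844] yaw 64.1 F [-0.5  -0.17  0.32] Tz [-0.11  0.18  0.09] th,r [0.5621 0.0198] j7 -0.39
8 [-0.     -0.0006 -0.0001 -0.001 ]
12 [ 0.0021 -0.0013 -0.0001  0.0583]
16 [ 0.0043 -0.0018 -0.0002  0.1177]
20 [ 0.0066 -0.0022 -0.0003  0.177 ]
24 [ 0.0088 -0.0025 -0.0004  0.2363]
```

```bash
cat > pic.py <<'E'
import sys,cv2
from h import *
show()
a=vision.read_camera("wrist")[110:310,180:440]
cv2.imwrite(f"pics/{sys.argv[1]}.png",cv2.resize(a[:,:,::-1],None,fx=2.5,fy=2.5,interpolation=cv2.INTER_CUBIC))
E
python3 pic.py w4
```

```text
t 4.47 tcp [0.4816 0.054  0.0844] yaw 64.1 F [-0.5  -0.17  0.32] Tz [-0.11  0.18  0.09] th,r [0.5621 0.0198] j7 -0.39
```

View pics/w4.png

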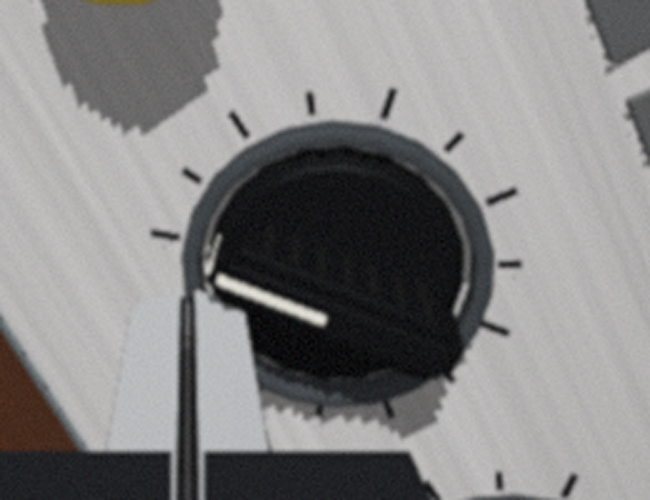

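```bash
python3 -m pendant '[[0.002,-0.001,0,0.06],[0.002,-0.001,0,0.06]]'; python3 -c "
from h import *
show()"
```

```text
clock: 4.78
tcp_pos: [0.4817, 0.0561, 0.0846]
eef_rot: [3.141, -0.0, 1.06]
force: [0.0, -0.1, 0.5]
finger_gap: 0.0008
t 4.78 tcp [0.4817 0.0561 0.0846] yaw 60.7 F [ 0.05 -0.15  0.47] Tz [-0.04  0.12  0.01] th,r [4.0933 0.0199] j7 -0.45
```

```bash
python3 -m pendant '[[0.002,-0.0005,0,0.06],[0.002,-0.0005,0,0.06]]'; python3 pic.py w5
```

```text
clock: 5.03
tcp_pos: [0.4821, 0.058, 0.0845]
eef_rot: [3.141, -0.0, 1.0]
force: [-1.3, 0.4, -0.3]
finger_gap: 0.0005
t 5.03 tcp [0.4821 0.058  0.0845] yaw 57.3 F [-1.33  0.43 -0.29] Tz [-0.11  0.16  0.03] th,r [7.3849 0.0198] j7 -0.5
```

View pics/w5.png

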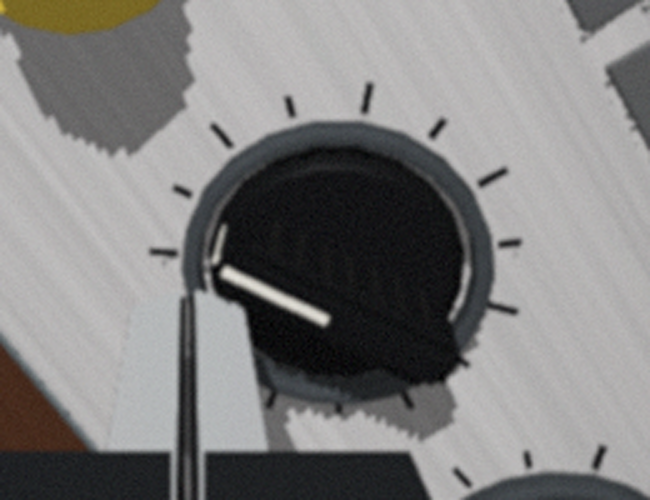

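```bash
python3 -m pendant '[[0.0022,-0.0003,0,0.06],[0.0022,-0.0003,0,0.06]]'; python3 -c "
from h import *
show()"
```

```text
clock: 5.32
tcp_pos: [0.483, 0.0599, 0.0845]
eef_rot: [3.141, 0.0, 0.94]
force: [-0.9, -0.0, 0.3]
finger_gap: 0.0004
t 5.33 tcp [0.483  0.0599 0.0845] yaw 53.9 F [-0.95 -0.02  0.28] Tz [-0.    0.15 -0.  ] th,r [11.392   0.0194] j7 -0.56
```

```bash
python3 -m pendant '[[0.0022,-0.0003,0,0.06],[0.0022,-0.0003,0,0.06]]'; python3 -c "
from h import *
show()
for t in (24,28,32,36): print(t,rel(goal(t,2.5)))"
```

```text
clock: 5.58
tcp_pos: [0.4837, 0.0616, 0.0844]
eef_rot: [-3.142, 0.001, 0.88]
force: [-2.0, -2.3, 0.2]
finger_gap: 0.0004
t 5.58 tcp [0.4837 0.0616 0.0844] yaw 50.4 F [-1.96 -2.34  0.19] Tz [-0.56  0.44 -0.03] th,r [14.5336  0.0192] j7 -0.61
24 [ 0.0008 -0.0013 -0.0005 -0.003 ]
28 [ 0.0029 -0.0019 -0.0007  0.0563]
32 [ 0.0051 -0.0024 -0.0008  0.1156]
36 [ 0.0074 -0.0028 -0.001   0.175 ]
```

```bash
python3 -m pendant '[[0.0025,-0.001,-0.0004,0.06],[0.0025,-0.001,-0.0004,0.06]]'; python3 -c "
from h import *
show()"
```

```text
clock: 5.82
tcp_pos: [0.4847, 0.0643, 0.0848]
eef_rot: [3.142, 0.0, 0.82]
force: [-0.8, -1.7, 0.1]
finger_gap: 0.0004
t 5.83 tcp [0.4847 0.0643 0.0848] yaw 47.0 F [-0.81 -1.67  0.08] Tz [-0.38  0.31 -0.02] th,r [2.04245e+01 1.94000e-02] j7 -0.67
```

```bash
python3 -m pendant '[[0.0023,-0.001,-0.0002,0.06],[0.0023,-0.001,-0.0002,0.06]]'; python3 -c "
from h import *
show()"
```

```text
clock: 6.08
tcp_pos: [0.4858, 0.067, 0.0851]
eef_rot: [3.141, -0.0, 0.761]
force: [-0.5, 0.2, 0.4]
finger_gap: 0.0007
t 6.08 tcp [0.4858 0.067  0.0851] yaw 43.6 F [-0.51  0.19  0.44] Tz [-0.11  0.14  0.01] th,r [2.59424e+01 1.97000e-02] j7 -0.72
```

```bash
python3 -m pendant '[[0.0023,-0.0008,-0.0002,0.06],[0.0023,-0.0008,-0.0002,0.06]]'; python3 -c "
from h import *
show()
for t in (32,36,40,48,52,56,60): print(t,rel(goal(t,2.5)))"
```

```text
clock: 6.32
tcp_pos: [0.4869, 0.0691, 0.0853]
eef_rot: [3.141, -0.0, 0.701]
force: [-0.5, -0.1, 0.3]
finger_gap: 0.0008
t 6.33 tcp [0.4869 0.0691 0.0853] yaw 40.2 F [-0.49 -0.07  0.3 ] Tz [-0.08  0.12 -0.01] th,r [3.01101e+01 1.99000e-02] j7 -0.77
32 [-0.0027  0.0004  0.0001 -0.0637]
36 [-0.0006 -0.0003 -0.0001 -0.0043]
40 [ 0.0016 -0.0009 -0.0003  0.055 ]
48 [ 0.006  -0.0017 -0.0008  0.1737]
52 [ 0.0082 -0.0019 -0.0011  0.2331]
56 [ 0.0105 -0.0019 -0.0014  0.2924]
60 [ 0.0127 -0.0017 -0.0017  0.3517]
```

```bash
python3 -m pendant '[[0.0022,-0.0006,-0.0002,0.06],[0.0022,-0.0006,-0.0002,0.06]]'; python3 pic.py w6
```

```text
clock: 6.58
tcp_pos: [0.4881, 0.0709, 0.0855]
eef_rot: [3.141, -0.0, 0.641]
force: [-0.2, -0.1, -0.6]
finger_gap: 0.0002
t 6.58 tcp [0.4881 0.0709 0.0855] yaw 36.7 F [-0.19 -0.07 -0.63] Tz [-0.07  0.12  0.04] th,r [3.39227e+01 1.99000e-02] j7 -0.82
```

View pics/w6.png

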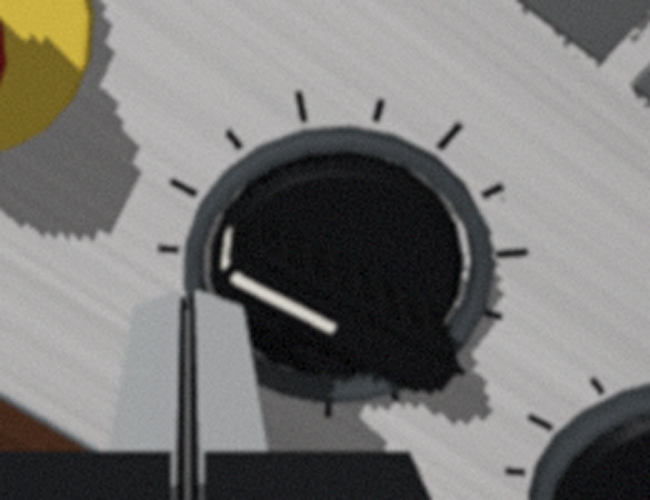

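```bash
python3 -m pendant '[[0.0022,-0.0006,-0.0002,0.06],[0.0022,-0.0006,-0.0002,0.06]]'; python3 -c "
from h import *
show()"
```

```text
clock: 6.88
tcp_pos: [0.4895, 0.0727, 0.0857]
eef_rot: [3.141, 0.0, 0.58]
force: [-0.2, -0.8, 0.0]
finger_gap: 0.0005
t 6.88 tcp [0.4895 0.0727 0.0857] yaw 33.2 F [-0.17 -0.8   0.05] Tz [-0.06  0.15  0.  ] th,r [3.78203e+01 2.00000e-02] j7 -0.88
```

```bash
python3 -m pendant '[[0.0023,-0.0006,-0.0003,0.06],[0.0023,-0.0006,-0.0003,0.06]]'; python3 -c "
from h import *
show()"
```

```text
clock: 7.12
tcp_pos: [0.4906, 0.0741, 0.0858]
eef_rot: [-3.142, 0.001, 0.52]
force: [-2.0, -2.0, 0.3]
finger_gap: 0.0004
t 7.12 tcp [0.4906 0.0741 0.0858] yaw 29.8 F [-1.99 -2.02  0.34] Tz [-0.41  0.62 -0.05] th,r [4.05334e+01 2.01000e-02] j7 -0.93
```

```bash
python3 -m pendant '[[0.0024,-0.0006,-0.0003,0.06],[0.0024,-0.0006,-0.0003,0.06]]'; python3 -c "
from h import *
show()
for t in (48,52,56,60,64): print(t,rel(goal(t,2.5)))"
```

```text
clock: 7.38
tcp_pos: [0.4927, 0.076, 0.0862]
eef_rot: [3.141, 0.0, 0.46]
force: [-1.8, -0.7, 0.2]
finger_gap: 0.0005
t 7.38 tcp [0.4927 0.076  0.0862] yaw 26.4 F [-1.78 -0.67  0.2 ] Tz [-0.25  0.52 -0.04] th,r [4.62202e+01 2.01000e-02] j7 -0.98
48 [-0.0028  0.0005  0.     -0.0666]
52 [-0.0007 -0.0001 -0.0003 -0.0073]
56 [ 0.0015 -0.0007 -0.0006  0.052 ]
60 [ 0.0037 -0.0011 -0.0009  0.1114]
64 [ 0.0059 -0.0013 -0.0012  0.1707]
```

```bash
python3 -m pendant '[[0.0023,-0.0005,-0.0003,0.06],[0.0023,-0.0005,-0.0003,0.06]]'; python3 -c "
from h import *
show()"
```

```text
clock: 7.62
tcp_pos: [0.4949, 0.0777, 0.0866]
eef_rot: [3.141, -0.0, 0.401]
force: [0.5, 0.4, 0.6]
finger_gap: 0.0005
t 7.62 tcp [0.4949 0.0777 0.0866] yaw 23.0 F [0.54 0.43 0.61] Tz [-0.04  0.13 -0.04] th,r [5.19224e+01 2.01000e-02] j7 -1.03
```

```bash
python3 -m pendant '[[0.0022,-0.0004,-0.0003,0.06],[0.0022,-0.0004,-0.0003,0.06]]'; python3 pic.py w7
```

```text
clock: 7.88
tcp_pos: [0.4968, 0.0789, 0.0869]
eef_rot: [3.141, -0.0, 0.341]
force: [-0.3, 0.4, 0.7]
finger_gap: 0.0003
t 7.88 tcp [0.4968 0.0789 0.0869] yaw 19.5 F [-0.27  0.36  0.67] Tz [-0.06  0.13 -0.01] th,r [5.59208e+01 2.00000e-02] j7 -1.08
```

View pics/w7.png

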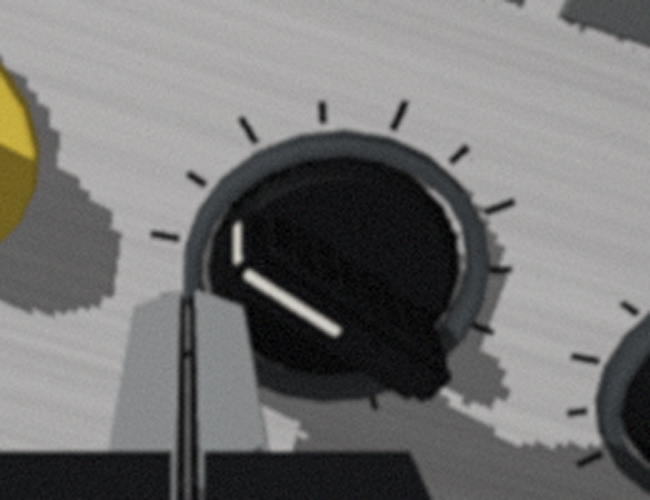

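```bash
python3 -m pendant '[[0.0022,-0.0004,-0.0003,0.06],[0.0022,-0.0004,-0.0003,0.06]]'; python3 -c "
from h import *
show()"
```

```text
clock: 8.18
tcp_pos: [0.4986, 0.0799, 0.0872]
eef_rot: [3.141, -0.0, 0.28]
force: [0.4, 0.7, -0.4]
finger_gap: 0.0007
t 8.18 tcp [0.4986 0.0799 0.0872] yaw 16.0 F [ 0.35  0.72 -0.43] Tz [ 0.02  0.11 -0.02] th,r [5.96627e+01 2.00000e-02] j7 -1.13
```

```bash
python3 -m pendant '[[0.0022,-0.0004,-0.0003,0.06],[0.0022,-0.0004,-0.0003,0.06]]'; python3 -c "
from h import *
show()"
```

```text
clock: 8.43
tcp_pos: [0.5005, 0.0809, 0.0875]
eef_rot: [3.141, -0.0, 0.22]
force: [-0.3, 0.2, -0.5]
finger_gap: 0.0003
t 8.43 tcp [0.5005 0.0809 0.0875] yaw 12.6 F [-0.32  0.25 -0.5 ] Tz [-0.01  0.17  0.04] th,r [6.37282e+01 1.99000e-02] j7 -1.17
```

```bash
python3 -m pendant '[[0.0022,-0.0004,-0.0003,0.06],[0.0022,-0.0004,-0.0003,0.06]]'; python3 -c "
from h import *
show()
for t in (68,72,76,80): print(t,rel(goal(t,2.5)))"
```

```text
clock: 8.68
tcp_pos: [0.5021, 0.0816, 0.0876]
eef_rot: [3.141, 0.001, 0.16]
force: [-1.4, -0.4, -0.0]
finger_gap: 0.0001
t 8.68 tcp [0.5021 0.0816 0.0876] yaw 9.2 F [-1.43 -0.44 -0.04] Tz [-0.03  0.62  0.  ] th,r [6.65952e+01 1.99000e-02] j7 -1.22
68 [-0.0029  0.0002 -0.0001 -0.0701]
72 [-0.0008 -0.0004 -0.0005 -0.0107]
76 [ 0.0014 -0.0008 -0.0008  0.0486]
80 [ 0.0036 -0.0012 -0.0012  0.108 ]
```

```bash
python3 -m pendant '[[0.0022,-0.0004,-0.0003,0.06],[0.0022,-0.0004,-0.0003,0.06]]'; python3 -c "
from h import *
show()"
```

```text
clock: 8.93
tcp_pos: [0.5043, 0.0824, 0.0879]
eef_rot: [3.141, 0.001, 0.1]
force: [-2.6, -0.5, -0.5]
finger_gap: 0.0007
t 8.93 tcp [0.5043 0.0824 0.0879] yaw 5.8 F [-2.62 -0.5  -0.51] Tz [ 0.    0.65 -0.01] th,r [7.09675e+01 1.99000e-02] j7 -1.27
```

```bash
python3 -m pendant '[[0.0018,-0.0004,-0.0003,0.05],[0.0018,-0.0004,-0.0003,0.05]]'; python3 pic.py w8
```

```text
clock: 9.18
tcp_pos: [0.5066, 0.0831, 0.0884]
eef_rot: [3.141, -0.0, 0.05]
force: [-1.2, 0.4, -0.7]
finger_gap: 0.0005
t 9.18 tcp [0.5066 0.0831 0.0884] yaw 2.9 F [-1.17  0.43 -0.68] Tz [ 0.02  0.32 -0.01] th,r [7.55989e+01 2.00000e-02] j7 -1.31
```

View pics/w8.png

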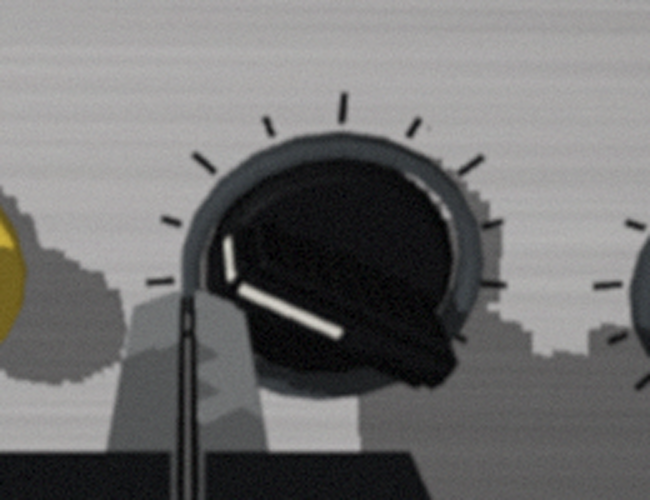

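```bash
python3 -m pendant '[[0.0016,-0.0004,-0.0003,0.04],[0.0016,-0.0004,-0.0003,0.04]]'; python3 pic.py w9
```

```text
clock: 9.48
tcp_pos: [0.5083, 0.0836, 0.0888]
eef_rot: [3.141, -0.0, 0.008]
force: [-0.5, -0.1, 0.0]
finger_gap: 0.0003
t 9.47 tcp [0.5083 0.0836 0.0888] yaw 0.4 F [-0.5  -0.09  0.04] Tz [ 0.    0.14 -0.01] th,r [7.89326e+01 2.02000e-02] j7 -1.34
```

View pics/w9.png

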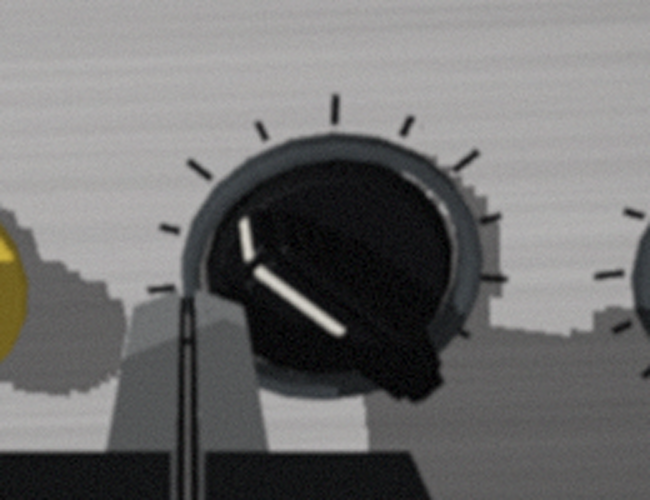

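The fourth click has happened: the bar is now parallel to the fourth long mark, and there is a gap to the finger. I'll back straight off and lift.

```bash
python3 -m pendant '[[-0.008,0,0,0],[-0.016,0,0,0],[-0.02,0,-0.02,0],[-0.025,0,-0.06,0],[-0.04,0,-0.11,0],[-0.05,0,-0.13,0],[-0.05,0,-0.13,0],[-0.05,0,-0.13,0]]'; python3 - <<'E'
from h import *
import cv2
show()
cv2.imwrite("pics/w10.png",vision.read_camera("wrist")[:,:,::-1])
a=vision.read_camera("top"); cv2.imwrite("pics/top10.png",a[:,:,::-1])
a=vision.read_camera("scene"); cv2.imwrite("pics/s10.png",a[:,:,::-1])
E
```

```text
clock: 10.52
tcp_pos: [0.4576, 0.0838, 0.218]
eef_rot: [-3.141, 0.001, 0.009]
force: [0.4, -0.7, -0.9]
finger_gap: 0.0001
t 10.53 tcp [0.4576 0.0838 0.218 ] yaw 0.5 F [ 0.4  -0.73 -0.9 ] Tz [-0.    0.09 -0.03] th,r [-4.2747  0.0538] j7 -1.72
```

View pics/w10.png

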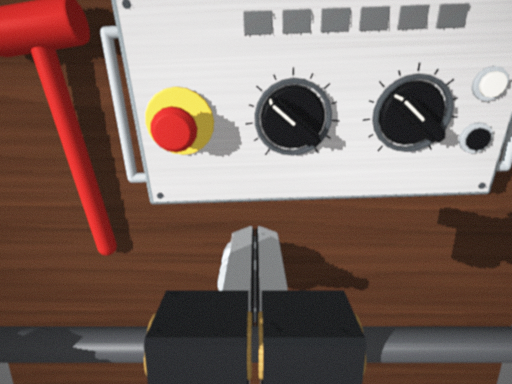

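View pics/s10.png

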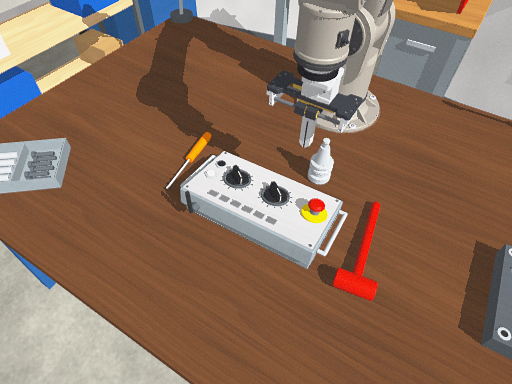

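```bash
python3 - <<'E'
from h import *
import cv2
a=cv2.imread("pics/w10.png")[60:165,235:350]; cv2.imwrite("pics/w10c.png",cv2.resize(a,None,fx=5,fy=5,interpolation=cv2.INTER_CUBIC))
d=cv2.absdiff(cv2.imread("pics/scene0.png"),cv2.imread("pics/s10.png")).max(2)
for n,(r0,r1,c0,c1) in dict(chuck=(150,185,308,335),driver=(130,190,165,215),mallet=(200,300,334,385),spindle=(160,190,220,255),estop=(195,225,300,330)).items(): print(n,(d[r0:r1,c0:c1]>60).mean().round(3))
E
```

```text
chuck 0.0
driver 0.018
mallet 0.0
spindle 0.0
estop 0.0
```

View pics/w10c.png

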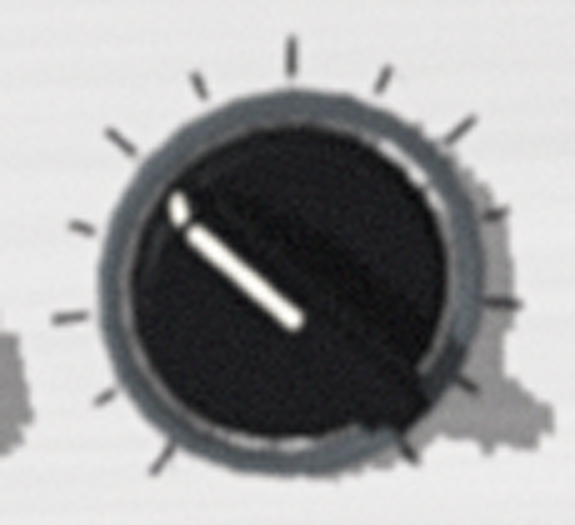

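```bash
python3 -c "
from bench import ticket; print(ticket.hand_in())"
```

```text
the job is handed in; nothing more can be done
None
```

I turned the feed dial exactly four clicks clockwise with the closed fingertips, pushing only on the left cheek near the nose. I then backed the hand off, lifted it clear and handed the job in at about 10.7 s.

- **Clicks:** the contact force rose at each stop, up to about 3 N, and dropped off at each jump. Wrist pictures showed the bar at the marks for stops 1, 2, 3 and 4 in turn, starting from stop 0.
- **Final position:** the last close-up has the index line at about 41° in the picture and the fourth mark at about 39.5°. That puts the dial in the fourth stop.
- **Everything else:** comparing the scene pictures from before and after showed no change at the chuck, mallet, spindle dial or emergency stop. About 2% of the pixels around the screwdriver differed. I took that to be the arm's shadow but did not check it further.
- **Hand clear:** the tool finished at about z = 0.22 m, with force readings at noise level (under 1 N per axis).
- **Disagreement:** first contact came about 2.5 mm before my model predicted, so I tracked the stops by contact force and pictures instead.

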